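# Put away the washed colour dishes

### The arm

A 6-joint arm with a two-finger parallel gripper is mounted at the origin on the work surface. World frame = base frame: x ahead of the robot, y to its left, z up, the work surface at z = 0. Lengths are in m, angles in degrees, forces in N, time in s.
With the tool pointing down it reaches from about 0.3 to 0.75 m from the base axis. Payload 8.5 kg.
Tool frame: the origin (TCP) lies at the very end of the fingers, on their centre line; the grasp point (between the pads) lies 19 mm behind it; z points along the fingers, y is the line along which they close (so a half turn about z gives the same grasp; the last joint's range is limited). The gripper opens to 85 mm and grips with 20 to 120 N. Pads are 22 mm wide; open, the fingers measure 114 mm over their backs; the gripper's body (76 mm by 85 mm) begins 54 mm behind the grasp point. The pads swing forward as they close: fully open they stand 13 mm farther back than shut.
Start: joints at [61.461, 21.807, 74.336, -0, 83.858, -12.336], TCP at [0.153, 0.528, 0.231] pointing down, gripper open.
Joint ranges: [-178.18, 178.18], [-50.72, 133.34], [12.68, 142.11], [-81.47, 261.47], [9.98, 163.14], [-165.26, 165.26]. Speed limits (degrees/s): [136.94, 136.94, 180, 180, 180, 180].

### API

Orientations are given as a 3x3 rotation matrix whose columns are the frame's x, y, z axes.
In Python, from rig import env, optics, spotter gives the robot as it stands.
- The arm moves only by the shell command python3 -m crank 'ROWS' [FORCE]. ROWS is JSON, one flat list of numbers, 5 for each row, row after row: the finger opening in cm, from 0 to 8.54, then the shift along the tool's x, y, z in cm, then the turn about the tool's z in rad. A call has exactly 8 rows; each row shifts and turns the commanded pose from where the row before left it, along the tool's axes as they then stand; what a row does not reach is not made up. A row lasts 1/12 s, in which the tool goes at most 41.7 mm and 7.16 degrees, less where a joint would pass 70% of its speed; a pose out of reach is approached as far as the arm can. A call is refused whole if a number of a shift passes 4.17 or a number of a turn 0.125, either way. A call with a gripper value outside its range is refused whole. The fingers move at their own pace and stop on an object; FORCE is the grip in N (left out, the last holds). Time passes only in rows, so rows that do not move let the fingers close, or fill a call up. It gives the time, the measured TCP pose, the force, the opening and the grip force at its end, in the units of the state.
- env.observe(): the state, without advancing time (a new reading comes with each control period).
- optics.get_image(name): name is "side" or "top"; returns a dict with "color" (400x640x3 uint8, red, green, blue), "intrinsics" (3x3 intrinsics, pixels), "pose" (4x4, takes a point from camera to world coordinates). Camera axes: x right, y up, looking along -z (the intrinsics and any distortion apply to the point x, -y, -z); pixel columns grow to the right and rows downward; lengths in m; the calibration is good to about 2 mm. A picture is of the moment at which its call begins. There is no depth.
- env.close_job(): hands the job in; it is judged then, once.
Trained networks look in a picture, given as the dict that the camera call returned (one of the last four; its "shot" number tells which), for a name from the list of things; names that differ only in an ending like _2 or _b are one class to them, and where a whole thing is asked for, a point or a joint stands for the part that bears it (a point fixed in the world has none). Each returns a list of dicts, best first, with "score" (0 to 1); they miss things now and then, are a little off and sometimes report something else, mostly with a low value. They report only what shows in the picture. A call takes as long as a camera call. They do not tell look-alikes from the thing itself.
- spotter.look_for(picture, query): "at" ([column, row] as shares, 0 to 1, of the picture: columns of its width, rows of its height, amid what is visible of it).
The state is a dict: "time_s": time; "q": joint angles; "qvel": joint speeds; "joint_efforts": joint torques, N m; "position": TCP position; "tool_rot": TCP orientation; "ft_force": force on the tool from outside, world axes, zero at the start; "wrist_torque": the same for the moment, N m; "grip_width": finger opening in m; "gripper_force": force on a finger pad.
Only numpy, scipy, OpenCV 4.12 (cv2) and the standard library are available. Lean on these libraries where they do the work, as an engineer would, in place of code of your own. Each camera call takes 0.05 s, during which the arm holds its last target. There are 200 camera calls.

### The job

Two washed colour dishes are still on the sloping rack; stack them on the lone dish in the wooden tray to match the finished stack beside it: alternately face up and face down, so the face-down dish goes on first, brim against brim, and the other stands on top, foot on foot, all straight in line. They are porcelain: set each one down gently, do not drop it. Leave the finished stack, the seal-paste box and everything else on the table where they are.

Things in the scene. Friction and masses are not known exactly. Their poses are not given: they have to be found in the camera images.
- tray: Shallow open wooden tray, fixed, 142 x 312 mm, walls 24 mm high and 6 mm thick, floor 6 mm thick. Origin: centre of its underside; y runs along its length. The lone dish and the finished stack stand on its floor, on its centre line, 85 mm either side of the middle (either may be at +y or -y).
- rack: Sloping draining rack of slats, fixed, 380 mm wide. Origin: centre of its underside. Its board rises along its +x at 30 degrees to the level, so its normal leans 30 degrees from vertical to -x. Rails along the low edge stand 34 mm above the board. On it, in any order along y, about 120 mm apart, rims against the rails, axes square to the board: dish_a, dish_b, seal box.
- base_center (a point): White hat-shaped porcelain dish: brim 64 mm across, 10 mm thick, blue band on its edge; plain cylindrical foot 40 mm across standing 24 mm out from the brim's back; 34 mm high, 120 g. Point: its centre on the axis; +z points out of the face (flat, with a shallow well): face at z +17, back of brim at +7, end of foot at -17 mm. The lone dish, face up in the tray.
- dish_a_center (a point): White hat-shaped porcelain dish: brim 64 mm across, 10 mm thick, blue band on its edge; plain cylindrical foot 40 mm across standing 24 mm out from the brim's back; 34 mm high, 120 g. Point: its centre on the axis; +z points out of the face (flat, with a shallow well): face at z +17, back of brim at +7, end of foot at -17 mm. Starts face down on the slope, foot sticking up.
- dish_b_center (a point): White hat-shaped porcelain dish: brim 64 mm across, 10 mm thick, blue band on its edge; plain cylindrical foot 40 mm across standing 24 mm out from the brim's back; 34 mm high, 120 g. Point: its centre on the axis; +z points out of the face (flat, with a shallow well): face at z +17, back of brim at +7, end of foot at -17 mm. Starts face up on the slope, on its foot.
- col1_center (a point): Bottom dish (face up) of the finished stack of three in the tray: the same dishes, 102 mm high together. Point at its centre. To be left alone.
- col2_center (a point): Middle dish (face down) of the finished stack; point at its centre.
- col3_center (a point): Top dish (face up) of the finished stack; point at its centre.
- seal_box: Round blue lidded porcelain box for seal paste, 64 mm across, 34 mm high, lying on the rack among the dishes; origin at its centre, +z out of its lid. To be left alone.
- ink_stone: Black ink stone, 100 x 130 x 22 mm; origin under its centre. To be left alone.
- ink_bottle: Black ink bottle with a red cap, 54 mm across, 125 mm high; origin under its centre. To be left alone.
- water_bowl: Blue porcelain water bowl, 90 mm across, 50 mm high; origin under its centre. To be left alone.
- paperweight: Dark wooden bar paperweight with a brass inlay, 200 x 30 x 14 mm; origin under its centre. To be left alone.
Mind the look-alikes: they are no part of the job. What is shaped like the part that bears dish_a_center but pink or turquoise is not meant.

How it is judged (in metres and radians):
At the end, for the whole second after the job is handed in: The lone dish stands face up on the tray floor, dish_a lies face down on it brim to brim, dish_b stands face up on dish_a foot to foot; each is within 10 mm sideways of the one below, within about 5 mm of its proper height, level to about 7 degrees, released and at rest (z of base_center in the frame of tray between 0.018 and 0.028 m and angle between each of base_center, dish_b_center's own z axis and vertical below 0.12 rad and horizontal distance between dish_a_center and base_center below 0.01 m and z of dish_a_center in the frame of base_center between 0.03 and 0.038 m and angle between dish_a_center's own z axis and vertical above 3.02 rad and horizontal distance between dish_b_center and dish_a_center below 0.01 m and z of dish_b_center in the frame of base_center between 0.063 and 0.073 m and linear speed of each of dish_a, dish_b, base below 0.02 m/s); the robot touches nothing.
It fails at once if a dish was let go in the air and fell (moving over 0.5 m/s with no finger on it, a drop of some 13 mm) ((linear speed of dish_a above 0.5 m/s and contact force between the fingers and dish_a below 0.1 N) or (linear speed of dish_b above 0.5 m/s and contact force between the fingers and dish_b below 0.1 N) or (linear speed of base above 0.5 m/s and contact force between the fingers and base below 0.1 N)).
It fails at once if a dish was pressed or knocked hard on another dish or the tray (over 60 N) (contact force between any of dish_a, dish_b and base above 60 N or contact force between dish_b and dish_a above 60 N or contact force between any of dish_a, dish_b and tray above 60 N).
It fails at once if the finished stack was disturbed (a dish of it moved more than 15 mm) (distance of any of col1_center, col2_center, col3_center from where it was at the start of the episode above 0.015 m).
It fails at once if the seal box was moved more than 25 mm (distance of seal_box from where it was at the start of the episode above 0.025 m).
It fails at once if another thing on the table was moved more than 30 mm (distance of any of ink_stone, ink_bottle, water_bowl, paperweight from where it was at the start of the episode above 0.03 m).
It also fails if it takes over 67 s, if anything falls off the work surface, if the arm or the gripper's body presses on something with over 40 N, if the wrist force passes 120 N, or if a joint passes its speed limit or range.

## Working session

There is one attempt and no reset: what is moved stays moved. The work goes in short steps, Python scripts to look and compute and a shell command to move; the robot and the scene stay as the last step left them, time stands still between calls to the robot, and variables do not carry over. Pictures are saved under pics/ and viewed, at most 10 in all, crops included, and the job is handed in when it is done.

```bash
ls; mkdir -p pics
python3 - <<'E'
from rig import env,optics,spotter
import cv2,numpy as np
s=env.observe();print({k:np.round(v,3).tolist() for k,v in s.items()})
for n in("side","top"):
    p=optics.get_image(n);cv2.imwrite(f"pics/{n}0.png",p["color"][:,:,::-1]);print(n,p["intrinsics"],p["pose"],p.keys())
    for q in("tray","rack","dish_a_center","seal_box","ink_stone","ink_bottle","water_bowl","paperweight"):
        print(q,[(round(d["at"][0]*640),round(d["at"][1]*400),round(d["score"],2)) for d in spotter.look_for(p,q)])
E
```

```text
pics
{'time_s': 0.0, 'q': [61.46, 21.84, 74.385, -0.002, 83.859, -12.337], 'qvel': [0.002, -0.098, 0.009, 0.034, -0.058, 0.017], 'joint_efforts': [0.002, -44.846, -23.128, -0.0, 0.005, -0.0], 'position': [0.153, 0.528, 0.231], 'tool_rot': [[-0.96, 0.279, -0.001], [0.279, 0.96, -0.001], [0.0, -0.001, -1.0]], 'ft_force': [-0.43, 0.172, -0.307], 'wrist_torque': [0.024, 0.018, 0.006], 'gripper_force': 0.0, 'grip_width': 0.085}
side [[391.65084798   0.         328.46083115]
 [  0.         391.65084798 200.96412827]
 [  0.           0.           1.        ]] [[ 0.69487586  0.36288126 -0.62085806 -0.12517736]
 [-0.71884731  0.32631196 -0.6138233  -0.70692966]
 [-0.02015156  0.87283314  0.48760252  0.66125388]
 [ 0.          0.          0.          1.        ]] dict_keys(['color', 'intrinsics', 'pose', 'shot'])
tray [(370, 282, 0.88), (351, 193, 0.64)]
rack [(270, 200, 0.84)]
dish_a_center [(260, 197, 0.75), (201, 206, 0.68), (215, 225, 0.59)]
seal_box [(287, 202, 0.82)]
ink_stone [(351, 192, 0.63)]
ink_bottle [(392, 200, 0.69)]
water_bowl [(297, 181, 0.86), (398, 291, 0.17)]
paperweight [(434, 250, 0.65)]
top [[373.222728     0.         314.96407025]
 [  0.         373.222728   206.23836279]
 [  0.           0.           1.        ]] [[-8.73702116e-03  9.95695163e-01 -9.22757072e-02  4.76649679e-01]
 [-9.99888649e-01 -9.81551148e-03 -1.12403259e-02 -2.29060919e-04]
 [-1.20976714e-02  9.21672253e-02  9.95670050e-01  1.25523297e+00]
 [ 0.00000000e+00  0.00000000e+00  0.00000000e+00  1.00000000e+00]] dict_keys(['color', 'intrinsics', 'pose', 'shot'])
tray [(389, 238, 0.89)]
rack [(242, 219, 0.75), (201, 238, 0.45)]
dish_a_center [(241, 230, 0.74), (206, 272, 0.55), (243, 277, 0.54)]
seal_box [(278, 222, 0.93)]
ink_stone [(294, 152, 0.63)]
ink_bottle [(343, 151, 0.71)]
water_bowl [(230, 165, 0.86), (388, 242, 0.21)]
paperweight [(403, 169, 0.68)]
```

View pics/side0.png

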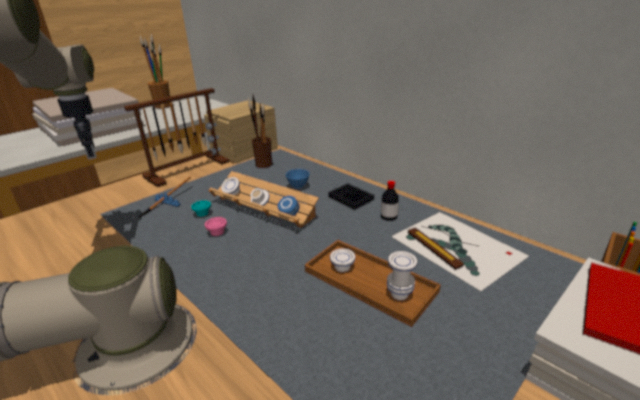

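View pics/top0.png

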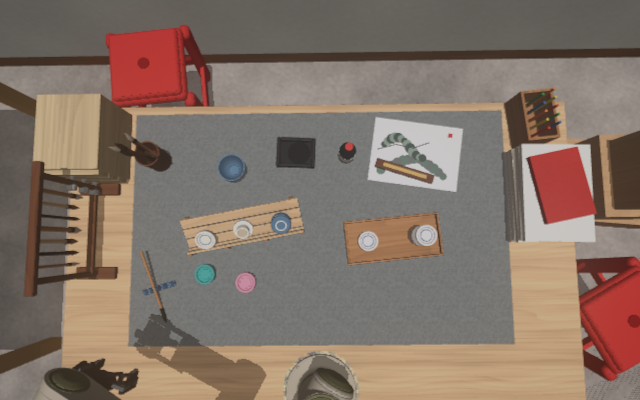

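The side view shows the rack at about (263,200), holding two white dishes at (231,186) and (259,197) and the blue box at (288,205). The lone dish is at (343,260) and the stack at (401,275). The top view has the dishes at (205,240) and (243,230), and the lone dish at (368,241). I'll zoom in on the rack and tray.

Run:
```python
import cv2,numpy as np
s=cv2.imread("pics/side0.png");t=cv2.imread("pics/top0.png")
f=lambda i,x,y,w,h,k:cv2.resize(i[y:y+h,x:x+w],None,fx=k,fy=k,interpolation=cv2.INTER_CUBIC)
a=f(s,205,165,130,70,6);cv2.imwrite("pics/c1.png",a[:, :780])
b=f(t,175,190,135,70,5.9)[:, :795];c=f(t,335,205,115,70,5)
cv2.imwrite("pics/c2.png",b);cv2.imwrite("pics/c3.png",f(s,300,235,145,90,5.5))
```

```text
(no output)
```

View pics/c1.png

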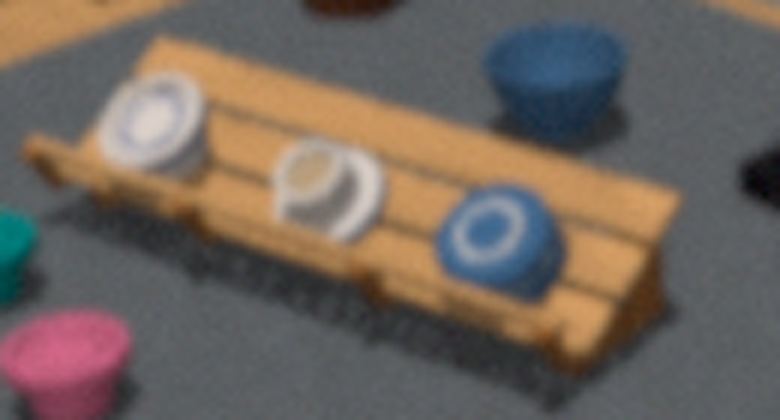

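View pics/c2.png

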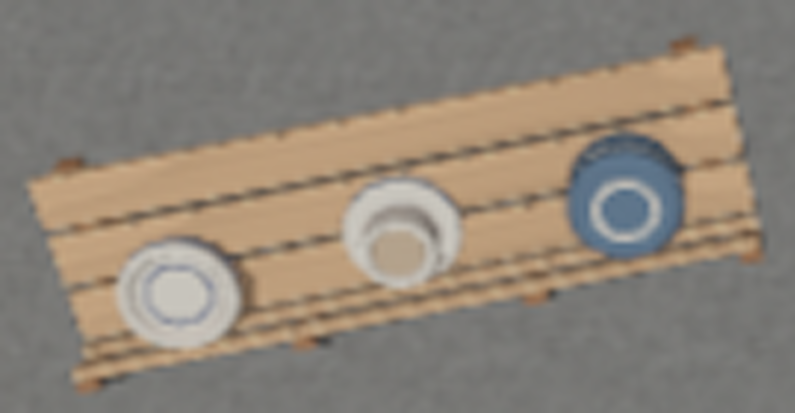

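Dish_b (face up) is the left one, with its face centre at top pixel (205.5,240) and side pixel (230.8,185). Dish_a (face down) is in the middle, with its foot end at top (242.8,232.7) and side (257.2,193). The seal box is on the right.

View pics/c3.png

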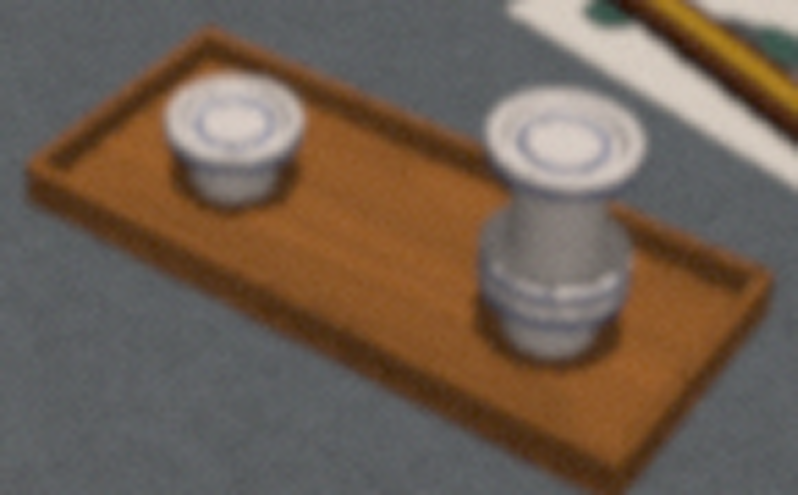

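```bash
cat > h.py <<'E'
import numpy as np
from rig import env,optics,spotter
C={}
def cam(n):
    if n not in C: C[n]=optics.get_image(n)
    return C[n]
def ray(n,u,v):
    p=cam(n);K=p["intrinsics"];T=np.array(p["pose"])
    d=np.array([(u-K[0][2])/K[0][0],-(v-K[1][2])/K[1][1],-1.]);d=T[:3,:3]@d
    return T[:3,3],d/np.linalg.norm(d)
def atz(n,u,v,z):
    o,d=ray(n,u,v);return o+d*(z-o[2])/d[2]
def tri(a,b):
    A=0;B=0
    for n,p in(("top",a),("side",b)):
        o,d=ray(n,*p);M=np.eye(3)-np.outer(d,d);A=A+M;B=B+M@o
    X=np.linalg.solve(A,B)
    return X,[round(float(np.linalg.norm((np.eye(3)-np.outer(d,d))@(X-o)))*1000,1) for o,d in(ray("top",*a),ray("side",*b))]
E
python3 - <<'E'
from h import *
np.set_printoptions(precision=4,suppress=True)
print("footA",tri((242.8,232.7),(257.2,193)))
print("faceB",tri((205.5,240),(230.8,185)))
print("seal",tri((281.1,225.4),(286.3,203.3)))
z=.04
print("base",atz("top",368.5,240.5,z),atz("side",342.5,256.5,z))
print("edge yaw",[atz("top",30/5.9+175,180/5.9+190,.13)-atz("top",720/5.9+175,48/5.9+190,.13)])
E
```

```text
footA (array([0.5058, 0.2411, 0.0739]), [1.9, 1.9])
faceB (array([0.4841, 0.3599, 0.0709]), [2.2, 2.2])
seal (array([0.5269, 0.1206, 0.0726]), [0.7, 0.7])
base [ 0.4762 -0.1588  0.04  ] [ 0.478 -0.157  0.04 ]
edge yaw [array([-0.0646,  0.3549,  0.    ])]
```

Turn and move over dish_a.

```bash
python3 -m crank '[8.5,0,0,0,-0.1156, 8.5,0,0,0,-0.1156, 8.5,0,0,0,-0.1156, 8.5,0,0,0,-0.1156, 8.5,-2.5,-2.88,0,0, 8.5,-2.5,-2.88,0,0, 8.5,-2.5,-2.88,0,0, 8.5,-2.5,-2.88,0,0]' 20
python3 -m crank '[8.5,-2.5,-2.88,0.5,0, 8.5,-2.5,-2.88,0.5,0, 8.5,-2.5,-2.88,1,0, 8.5,-2.5,-2.88,1,0, 8.5,-2.5,-2.88,1,0, 8.5,-2.5,-2.88,1,0, 8.5,-2.5,-2.88,1.5,0, 8.5,-2.4,-2.8,1.5,0]'
```

```text
time_s: 1.67
position: [0.2733, 0.4315, 0.2314]
tool_rot: [[-0.984, -0.179, 0.0], [-0.179, 0.984, 0.0], [-0.0, 0.0, -1.0]]
ft_force: [0.7, 1.3, -0.2]
grip_width: 0.0852
gripper_force: 0.0
time_s: 2.33
position: [0.5108, 0.2408, 0.151]
tool_rot: [[-0.984, -0.178, 0.001], [-0.178, 0.984, 0.0], [-0.001, 0.0, -1.0]]
ft_force: [0.4, 1.2, 0.9]
grip_width: 0.0849
gripper_force: 0.0
```

```bash
python3 -m crank '[8.5,0.1,0.1,2.2,0, 8.5,0,0,2.2,0, 8.5,0,0,2.2,0, 6,0,0,1.5,0, 6,0,0,0.7,0, 5,0,0,0,0, 5,0,0,0,0, 5,0,0,0,0]' 20
python3 -m crank '[4,0,0,0,0, 3.5,0,0,0,0, 3,0,0,0,0, 3,0,0,0,0, 3,0,0,0,0, 3,0,0,0,0, 3,0,0,0,0, 3,0,0,0,0]' 30
```

```text
time_s: 3.0
position: [0.5087, 0.2433, 0.0645]
tool_rot: [[-0.984, -0.179, 0.002], [-0.179, 0.984, 0.0], [-0.002, 0.0, -1.0]]
ft_force: [0.4, 0.3, 0.2]
grip_width: 0.0502
gripper_force: 0.0
time_s: 3.67
position: [0.5086, 0.2433, 0.0647]
tool_rot: [[-0.984, -0.179, 0.002], [-0.179, 0.984, 0.001], [-0.002, 0.0, -1.0]]
ft_force: [-1.1, 1.1, 5.8]
grip_width: 0.0383
gripper_force: 29.6
```

```bash
python3 -m crank '[3,0,0,-0.3,0, 3,0,0,-0.5,0, 3,0,0,-1,0, 3,0,0,-1.5,0, 3,0,0,-2,0, 3,0,0,-2,0, 3,0,0,-1.5,0, 3,0,0,0,0]' 40
python3 - <<'E'
from h import *
import cv2
s=cam("side")["color"][:,:,::-1];t=cam("top")["color"][:,:,::-1]
f=lambda i,x,y,w,h,k:cv2.resize(i[y:y+h,x:x+w],None,fx=k,fy=k,interpolation=cv2.INTER_CUBIC)
cv2.imwrite("pics/g1.png",f(s,200,130,140,110,5))
E
```

```text
time_s: 4.33
position: [0.5094, 0.2435, 0.1551]
tool_rot: [[-0.984, -0.179, 0.006], [-0.179, 0.984, 0.002], [-0.006, 0.0, -1.0]]
ft_force: [1.0, -0.5, -1.7]
grip_width: 0.0378
gripper_force: 40.3
```

View pics/g1.png

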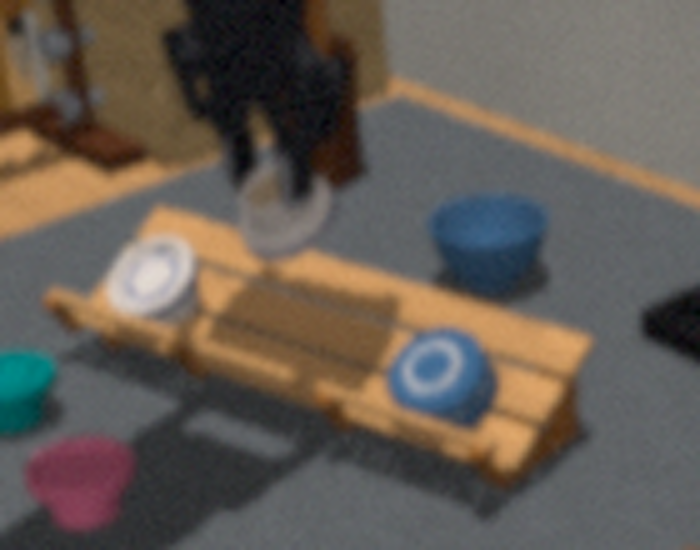

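Dish_a is held at about (280,215) in the crop, still tilted 30°. I'll carry it to bare mat and roll it level over its low edge.

```bash
python3 -m crank '[3,1.9,-2.38,0,0, 3,1.9,-2.38,0,0, 3,1.9,-2.38,0,0, 3,1.9,-2.38,0.5,0, 3,1.9,-2.38,1,0, 3,1.9,-2.38,1.5,0, 3,1.9,-2.38,1.5,0, 3,1.9,-2.38,1.5,0]'
python3 -m crank '[3,0,0,1.5,0, 3,0,0,1.5,0, 3,0,0,1,0, 3,0,0,0.6,0, 3,0,0,0.3,0, 3,0,0,0.3,0, 3,0,0,0.1,0, 3,0,0,0,0]'
```

```text
time_s: 5.1
position: [0.391, 0.0278, 0.0901]
tool_rot: [[-0.984, -0.179, -0.001], [-0.179, 0.984, 0.0], [0.001, 0.0, -1.0]]
ft_force: [0.8, -0.1, -1.4]
grip_width: 0.0374
gripper_force: 40.4
time_s: 5.77
position: [0.3938, 0.0289, 0.0391]
tool_rot: [[-0.984, -0.178, 0.003], [-0.178, 0.984, 0.0], [-0.003, -0.0, -1.0]]
ft_force: [-0.0, 3.0, 9.2]
grip_width: 0.0377
gripper_force: 41.5
```

```bash
python3 -m crank '[3,-0.37,0,0.13,0, 3,-0.36,0,0.15,0, 3,-0.35,0,0.19,0, 3,-0.33,0,0.21,0, 3,-0.3,0,0.24,0, 3,-0.29,0,0.2,0, 3,0,0,0,0, 3,0,0,0,0]' 20
python3 - <<'E'
from h import *
import cv2
s=cam("side")["color"][:,:,::-1];t=cam("top")["color"][:,:,::-1]
f=lambda i,x,y,w,h,k:cv2.resize(i[y:y+h,x:x+w],None,fx=k,fy=k,interpolation=cv2.INTER_CUBIC)
cv2.imwrite("pics/g2.png",f(s,240,200,120,90,6))
E
```

```text
time_s: 6.43
position: [0.413, 0.0323, 0.0277]
tool_rot: [[-0.984, -0.179, 0.002], [-0.179, 0.984, -0.0], [-0.002, -0.001, -1.0]]
ft_force: [1.7, 0.8, 5.1]
grip_width: 0.0378
gripper_force: 45.4
```

View pics/g2.png

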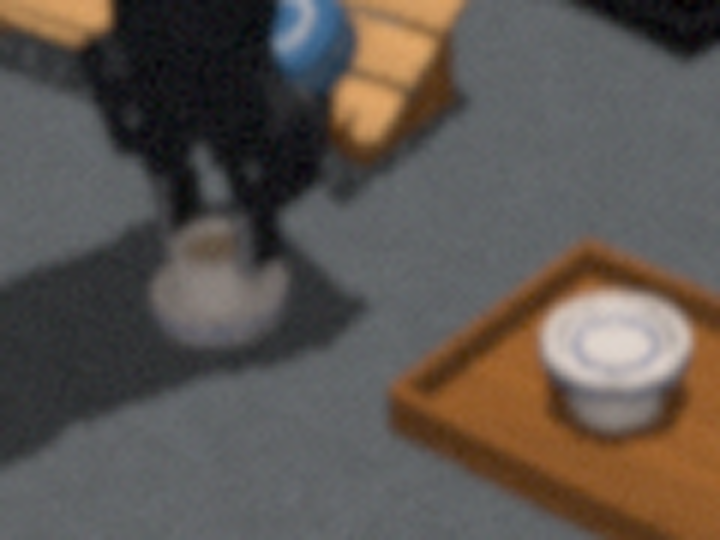

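It's level on the mat with its foot up, at about (215,280) in the crop. Release and rise to measure it.

```bash
python3 -m crank '[4.2,0,0,0,0, 4.6,0,0,0,0, 5.2,0,0,0,0, 6,0,0,0,0, 6,0,0,-1,0, 6,0,0,-2.5,0, 6,0,0,-2.5,0, 6,0,0,-2,0]' 20
python3 - <<'E'
from h import *
import cv2
s=cam("side")["color"][:,:,::-1];t=cam("top")["color"][:,:,::-1]
f=lambda i,x,y,w,h,k:cv2.resize(i[y:y+h,x:x+w],None,fx=k,fy=k,interpolation=cv2.INTER_CUBIC)
a=f(s,240,210,130,75,6);b=f(t,280,190,120,80,4)
cv2.imwrite("pics/g3.png",np.vstack([a[:,:480],b[:280,:480]][:1]+[b[:150,:480]]) if 0 else a)
for n in C: print(n,[(round(d["at"][0]*640,1),round(d["at"][1]*400,1),round(d["score"],2)) for d in spotter.look_for(C[n],"dish_a_center")])
E
```

```text
time_s: 7.2
position: [0.4122, 0.0322, 0.1085]
tool_rot: [[-0.984, -0.179, 0.0], [-0.179, 0.984, -0.0], [-0.0, -0.0, -1.0]]
ft_force: [1.8, -0.3, -0.8]
grip_width: 0.0597
gripper_force: 0.0
side [(201.2, 205.6, 0.71), (214.0, 225.8, 0.61), (273.3, 247.4, 0.59)]
top [(204.5, 271.8, 0.85)]
```

View pics/g3.png

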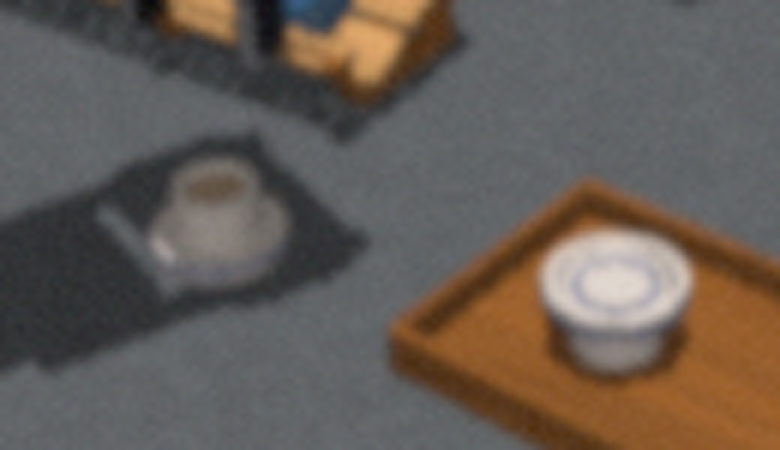

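Dish_a stands upside down, with its foot end at side pixel (276.0,241.2). The base face is at side pixel (342.7,257.0).

Run:
```python
from h import *
from scipy.optimize import least_squares
np.set_printoptions(precision=4,suppress=True)
print(atz("side",276,241.2,.034),atz("side",342.7,257.0,.040),atz("top",368.5,240.5,.04))
# automatic refinements: white blob of base face in top image
import cv2
t=cam("top")["color"].astype(int);r=t[225:258,352:384]
m=(r.min(2)>130)&((r.max(2)-r.min(2))<45)
n,l,st,ce=cv2.connectedComponentsWithStats(m.astype(np.uint8));i=1+st[1:,4].argmax();print(st[i],ce[i]+[352,225]);c=ce[i]+[352,225]
print(atz("top",*c,.04))
```

```text
[0.4103 0.0317 0.034 ] [ 0.4768 -0.1588  0.04  ] [ 0.4762 -0.1588  0.04  ]
[  6   6  21  20 320] [367.9594 240.5625]
[ 0.476  -0.1571  0.04  ]
```

```bash
python3 -m crank '[6,0.15,0,2.5,0, 6,0,0,2.5,0, 6,0,0,2,0, 6,0,0,1,0, 6,0,0,0.6,0, 6,0,0,0.2,0, 6,0,0,0,0, 4,0,0,0,0]' 30
python3 -m crank '[3,0,0,0,0, 3,0,0,0,0, 3,0,0,0,0, 3,0,0,0,0, 3,0,0,0,0, 3,0,0,0,0, 3,0,0,0,0, 3,0,0,0,0]' 40
```

```text
time_s: 8.17
position: [0.411, 0.0319, 0.0194]
tool_rot: [[-0.984, -0.179, 0.0], [-0.179, 0.984, -0.0], [-0.0, -0.0, -1.0]]
ft_force: [1.1, -0.5, 0.2]
grip_width: 0.049
gripper_force: 0.0
time_s: 8.83
position: [0.4111, 0.0319, 0.0199]
tool_rot: [[-0.984, -0.179, 0.001], [-0.179, 0.984, -0.0], [-0.001, -0.001, -1.0]]
ft_force: [-1.0, 0.7, 6.7]
grip_width: 0.0385
gripper_force: 39.9
```

```bash
python3 -m crank '[3,0,0,-0.5,0, 3,0,0,-1.5,0, 3,0,0,-2,0, 3,0,0,-2,0, 3,0,0,-2,0, 3,-0.38,-2.48,0,0, 3,-0.38,-2.48,0,0, 3,-0.38,-2.48,0,0]'
python3 -m crank '[3,-0.38,-2.48,0,0, 3,-0.38,-2.48,0,0, 3,-0.38,-2.48,0,0, 3,-0.38,-2.48,0,0, 3,-0.4,-2.5,0,0, 3,0,0,0,0, 3,0,0,0.5,0, 3,0,0,0,0]'
```

```text
time_s: 9.5
position: [0.4355, -0.04, 0.1]
tool_rot: [[-0.984, -0.18, 0.001], [-0.18, 0.984, -0.001], [-0.001, -0.001, -1.0]]
ft_force: [0.7, 0.4, -1.6]
grip_width: 0.038
gripper_force: 40.6
time_s: 10.17
position: [0.4755, -0.1572, 0.0934]
tool_rot: [[-0.984, -0.179, -0.002], [-0.179, 0.984, 0.001], [0.001, 0.001, -1.0]]
ft_force: [-1.0, 0.6, -2.5]
grip_width: 0.0384
gripper_force: 40.6
```

```bash
python3 -m crank '[3,-0.1,-0.1,1,0, 3,0,0,0.8,0, 3,0,0,0.5,0, 3,0,0,0.3,0, 3,0,0,0.2,0, 3,0,0,0.1,0, 3,0,0,0,0, 3,0,0,0,0]'
python3 -m crank '[3,0,0,0.1,0, 3,0,0,0.1,0, 3,0,0,0.1,0, 3,0,0,0.05,0, 3,0,0,0,0, 3,0,0,0,0, 3,0,0,0,0, 3,0,0,0,0]'
```

```text
time_s: 10.83
position: [0.4776, -0.1589, 0.0653]
tool_rot: [[-0.984, -0.179, 0.0], [-0.179, 0.984, -0.0], [-0.0, -0.0, -1.0]]
ft_force: [-1.1, 0.4, -0.7]
grip_width: 0.0383
gripper_force: 40.6
time_s: 11.5
position: [0.4775, -0.1588, 0.0617]
tool_rot: [[-0.984, -0.179, 0.0], [-0.179, 0.984, -0.0], [-0.0, -0.0, -1.0]]
ft_force: [0.6, 0.6, -1.9]
grip_width: 0.0385
gripper_force: 40.6
```

```bash
python3 -m crank '[3,0,0,0.05,0, 3,0,0,0.05,0, 3,0,0,0.05,0, 3,0,0,0.05,0, 3,0,0,0,0, 3,0,0,0,0, 3,0,0,0,0, 3,0,0,0,0]'
```

```text
time_s: 12.17
position: [0.4775, -0.1588, 0.0599]
tool_rot: [[-0.984, -0.179, 0.0], [-0.179, 0.984, -0.0], [-0.0, -0.0, -1.0]]
ft_force: [-1.6, 0.7, 5.6]
grip_width: 0.0386
gripper_force: 41.1
```

```bash
python3 -m crank '[4.2,0,0,0,0, 4.6,0,0,0,0, 5.2,0,0,0,0, 6,0,0,0,0, 6.5,0,0,0,0, 6.5,0,0,-1,0, 6.5,0,0,-2.5,0, 6.5,0,0,-3,0]' 20
python3 -m crank '[8.5,0,0,-3,0, 8.5,0,0,-1,0, 8.5,-0.78,3.92,0,0, 8.5,-0.78,3.92,0,0, 8.5,-0.78,3.92,0,0, 8.5,-0.78,3.92,0,0, 8.5,-0.78,3.92,0,0, 8.5,-0.78,3.92,0,0]' 
python3 -m crank '[8.5,-0.78,3.92,0,0, 8.5,-0.78,3.92,0,0, 8.5,-0.78,3.92,0,0, 8.5,-0.78,3.92,0,0, 8.5,-0.78,3.92,0,0, 8.5,-0.78,3.92,0,0, 8.5,-0.78,3.9,0,0, 8.5,0,0,0,0]'
python3 - <<'E'
from h import *
import cv2
s=cam("side")["color"][:,:,::-1];t=cam("top")["color"][:,:,::-1]
f=lambda i,x,y,w,h,k:cv2.resize(i[y:y+h,x:x+w],None,fx=k,fy=k,interpolation=cv2.INTER_CUBIC)
cv2.imwrite("pics/g4.png",np.hstack([f(s,310,220,60,75,6.5),f(t,338,208,60,75,6.5)]))
E
```

```text
time_s: 12.83
position: [0.4767, -0.1584, 0.1241]
tool_rot: [[-0.984, -0.178, -0.003], [-0.178, 0.984, 0.002], [0.003, 0.003, -1.0]]
ft_force: [0.2, 0.1, 0.4]
grip_width: 0.0651
gripper_force: 0.0
time_s: 13.5
position: [0.4812, 0.0828, 0.1647]
tool_rot: [[-0.984, -0.178, 0.0], [-0.178, 0.984, -0.0], [-0.0, -0.0, -1.0]]
ft_force: [0.7, -0.5, -0.2]
grip_width: 0.0853
gripper_force: 0.0
time_s: 14.17
position: [0.4852, 0.3662, 0.164]
tool_rot: [[-0.983, -0.184, 0.0], [-0.184, 0.983, 0.002], [-0.001, 0.002, -1.0]]
ft_force: [-0.7, 0.4, -0.9]
grip_width: 0.0848
gripper_force: 0.0
```

View pics/g4.png

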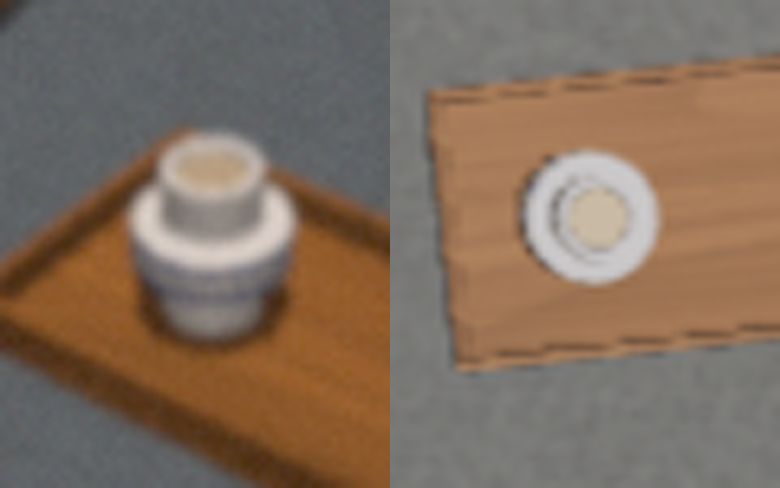

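Dish_a sits straight on the base, with its foot end at side pixel (342.8,245.8) and top pixel (370.0,241.5). Now dish_b.

```bash
python3 -m crank '[8.5,0,-0.5,1,0, 8.5,0,-0.1,2,0, 8.5,0,0,2,0, 8.5,0,0,2,0, 8.5,0,0,1.5,0, 8.5,0,0,1,0, 8.5,0,0,0.5,0, 8.5,0,0,0,0]'
python3 - <<'E'
from h import *
np.set_printoptions(precision=4,suppress=True)
print(atz("side",342.8,245.8,.074),atz("top",370,241.5,.074))
s=env.observe();print(s["position"],s["ft_force"])
E
```

```text
time_s: 14.93
position: [0.4873, 0.3537, 0.064]
tool_rot: [[-0.984, -0.178, -0.001], [-0.178, 0.984, -0.001], [0.001, -0.0, -1.0]]
ft_force: [-0.3, -0.9, -0.1]
grip_width: 0.0848
gripper_force: 0.0
[ 0.4785 -0.1577  0.074 ] [ 0.473 -0.159  0.074]
[0.4878 0.3544 0.0654] [ 0.0638  0.7546 -0.0762]
```

```bash
python3 -m crank '[8.5,0,0.3,0,0, 8.5,0,0.3,0,0, 8.5,0,0,0.5,0, 8.5,0,0,0.5,0, 8.5,0,0,0.3,0, 8.5,0,0,0,0, 7.4,0,0,0,0, 6.8,0,0,0,0]' 30
python3 -m crank '[5.5,0,0,0,0, 5.5,0,0,0,0, 5.5,0,0,0,0, 5.5,0,0,0,0, 5.5,0,0,0,0, 5.5,0,0,0,0, 5.5,0,0,0,0, 5.5,0,0,0,0]' 40
```

```text
time_s: 15.7
position: [0.4863, 0.3605, 0.0516]
tool_rot: [[-0.984, -0.179, 0.0], [-0.179, 0.984, -0.0], [-0.0, -0.0, -1.0]]
ft_force: [-0.6, -1.1, 0.0]
grip_width: 0.0681
gripper_force: 0.0
time_s: 16.37
position: [0.4864, 0.3606, 0.0522]
tool_rot: [[-0.984, -0.179, 0.001], [-0.179, 0.984, 0.0], [-0.001, 0.0, -1.0]]
ft_force: [-2.2, -0.9, 6.1]
grip_width: 0.0623
gripper_force: 43.6
```

```bash
python3 -m crank '[5.5,0,0,-0.4,0, 5.5,0,0,-1,0, 5.5,0,0,-2,0, 5.5,0,0,-2.5,0, 5.5,0,0,-2.5,0, 5.5,0,0,-1.5,0, 5.5,0.7,-1.5,0,0, 5.5,1.44,-3.1,0,0]'
python3 -m crank '[5.5,1.44,-3.1,0,0, 5.5,1.44,-3.1,0,0, 5.5,1.44,-3.1,0,0, 5.5,1.44,-3.1,0,0, 5.5,1.44,-3.1,0,0, 5.5,1.44,-3.1,0,0, 5.5,1.44,-3.1,0.5,0, 5.5,1.44,-3.1,1,0]'
python3 -m crank '[5.5,0.7,-1.5,2,0, 5.5,0,0,2.5,0, 5.5,0,0,2.5,0, 5.5,0,0,2,0, 5.5,0,0,1,0, 5.5,0,0,0.5,0, 5.5,0,0,0,0, 5.5,0,0,0,0]'
```

```text
time_s: 17.03
position: [0.4741, 0.313, 0.152]
tool_rot: [[-0.983, -0.181, 0.004], [-0.181, 0.983, 0.002], [-0.004, 0.001, -1.0]]
ft_force: [0.9, -0.6, -1.1]
grip_width: 0.0624
gripper_force: 44.0
time_s: 17.7
position: [0.4043, 0.0454, 0.1368]
tool_rot: [[-0.984, -0.179, 0.003], [-0.179, 0.984, -0.001], [-0.003, -0.001, -1.0]]
ft_force: [1.2, -0.2, -1.0]
grip_width: 0.0625
gripper_force: 44.0
time_s: 18.37
position: [0.4006, 0.0308, 0.0312]
tool_rot: [[-0.984, -0.179, 0.001], [-0.179, 0.984, -0.0], [-0.001, -0.0, -1.0]]
ft_force: [-0.2, 0.1, -0.8]
grip_width: 0.0622
gripper_force: 44.1
```

Lower it to contact.

```bash
python3 -m crank '[5.5,0,0,0.4,0, 5.5,0,0,0.3,0, 5.5,0,0,0.2,0, 5.5,0,0,0.1,0, 5.5,0,0,0.1,0, 5.5,0,0,0.1,0, 5.5,0,0,0,0, 5.5,0,0,0,0]'
```

```text
time_s: 19.03
position: [0.4017, 0.0309, 0.0205]
tool_rot: [[-0.984, -0.178, 0.005], [-0.178, 0.984, -0.0], [-0.005, -0.001, -1.0]]
ft_force: [-2.6, 3.8, 31.8]
grip_width: 0.0622
gripper_force: 46.9
```

```bash
python3 -m crank '[5.5,-0.31,0,0,0, 5.5,-0.3,0,0,0, 5.5,-0.29,0,0.06,0, 5.5,-0.28,0,0.12,0, 5.5,-0.27,0,0.14,0, 5.5,-0.26,0,0.16,0, 5.5,0,0,0,0, 5.5,0,0,0,0]' 20
```

```text
time_s: 19.7
position: [0.4172, 0.0338, 0.0143]
tool_rot: [[-0.984, -0.179, 0.001], [-0.179, 0.984, -0.0], [-0.001, -0.0, -1.0]]
ft_force: [-1.5, -0.6, 7.9]
grip_width: 0.0624
gripper_force: 48.1
```

```bash
python3 -m crank '[6.4,0,0,0,0, 6.8,0,0,0,0, 7.4,0,0,0,0, 8.5,0,0,0,0, 8.5,0,0,0,0, 8.5,0,0,-2,0, 8.5,0,0,-3,0, 8.5,0,0,-3,0]' 20
python3 -m crank '[8.5,0,0,-1,0, 8.5,0,0,0,0, 8.5,0,0,0,0, 8.5,0,0,0,0, 8.5,0,0,0,0, 8.5,0,0,0,0, 8.5,0,0,0,0, 8.5,0,0,0,0]'
python3 - <<'E'
from h import *
import cv2
np.set_printoptions(precision=4,suppress=True)
im=cam("side")["color"]
cv2.imwrite("pics/s5.png",im[:,:,::-1])
print([(round(d["at"][0]*640,1),round(d["at"][1]*400,1),round(d["score"],2)) for d in spotter.look_for(cam("side"),"dish_b_center")])
r=im[220:275,250:310].astype(int);m=(r.min(2)>100)&((r.max(2)-r.min(2))<50)
n,l,st,ce=cv2.connectedComponentsWithStats(m.astype(np.uint8))
for i in range(1,n):
    if st[i,4]>20: print(st[i],ce[i]+[250,220])
i=1+st[1:,4].argmax();print("\n".join("".join(".#"[int(v)] for v in row) for row in (l==i)[5:45,5:50]))
print(atz("side",*(ce[i]+[250,220]),.034))
E
```

```text
time_s: 20.37
position: [0.4164, 0.034, 0.0944]
tool_rot: [[-0.984, -0.179, -0.002], [-0.179, 0.984, 0.0], [0.002, 0.001, -1.0]]
ft_force: [0.7, -0.8, 0.1]
grip_width: 0.0851
gripper_force: 0.0
time_s: 21.03
position: [0.4168, 0.0339, 0.1034]
tool_rot: [[-0.984, -0.179, -0.001], [-0.179, 0.984, 0.0], [0.001, 0.0, -1.0]]
ft_force: [-1.0, -0.1, 0.3]
grip_width: 0.0846
gripper_force: 0.0
[(281.0, 245.6, 0.63)]
[ 18  13  21  20 236] [277.8432 241.8263]
.............................................
.............................................
.............................................
.............................................
.............................................
.............................................
.............................................
.............................................
....................#######..................
..................#############..............
................#################............
...............###################...........
...............#########.....####............
..............###..########....##............
...
[... 515 characters left out ...]
......##########.................
...................#########.................
....................######...................
.............................................
.............................................
.............................................
.............................................
.............................................
.............................................
.............................................
.............................................
.............................................
.............................................
.............................................
.............................................
[0.4118 0.0255 0.034 ]
```

Dish_b is upright on its foot, with its centre under the gripper. Regrip and lift.

```bash
python3 -m crank '[8.5,0,0,2,0, 8.5,0,0,2.5,0, 8.5,0,0,2.5,0, 8.5,0,0,1.2,0, 8.5,0,0,0.7,0, 8.5,0,0,0.3,0, 8,0,0,0,0, 7,0,0,0,0]' 30
python3 -m crank '[5.5,0,0,0,0, 5.5,0,0,0,0, 5.5,0,0,0,0, 5.5,0,0,0,0, 5.5,0,0,0,0, 5.5,0,0,0,0, 5.5,0,0,0,0, 5.5,0,0,0,0]' 40
python3 -m crank '[5.5,0,0,-0.4,0, 5.5,0,0,-1,0, 5.5,0,0,-2,0, 5.5,0,0,-2.5,0, 5.5,0,0,-2.5,0, 5.5,0,0,-2.5,0, 5.5,0,0,-1.5,0, 5.5,0,0,0,0]'
python3 - <<'E'
from h import *
np.set_printoptions(precision=4,suppress=True)
print(atz("side",277.7,240,.034))
E
```

```text
time_s: 21.8
position: [0.4174, 0.0338, 0.0124]
tool_rot: [[-0.984, -0.179, 0.001], [-0.179, 0.984, -0.0], [-0.001, -0.0, -1.0]]
ft_force: [0.6, -1.2, -0.1]
grip_width: 0.0711
gripper_force: 0.0
time_s: 22.47
position: [0.4175, 0.0338, 0.0129]
tool_rot: [[-0.984, -0.179, 0.002], [-0.179, 0.984, -0.0], [-0.002, -0.001, -1.0]]
ft_force: [-1.0, 0.5, 5.3]
grip_width: 0.0623
gripper_force: 42.1
time_s: 23.13
position: [0.4183, 0.0337, 0.1391]
tool_rot: [[-0.984, -0.179, 0.007], [-0.179, 0.984, -0.001], [-0.006, -0.003, -1.0]]
ft_force: [-0.0, 0.3, -0.6]
grip_width: 0.0625
gripper_force: 44.1
[0.4172 0.0327 0.034 ]
```

```bash
python3 -m crank '[5.5,-0.2,-1.5,0,0, 5.5,-0.31,-2.5,0,0, 5.5,-0.31,-2.5,0,0, 5.5,-0.31,-2.5,0,0, 5.5,-0.31,-2.5,0,0, 5.5,-0.31,-2.5,0,0, 5.5,-0.31,-2.5,0,0, 5.5,-0.31,-2.5,0,0]'
python3 -m crank '[5.5,-0.1,-1,0,0, 5.5,0,0,0.5,0, 5.5,0,0,1,0, 5.5,0,0,1,0, 5.5,0,0,0.5,0, 5.5,0,0,0.3,0, 5.5,0,0,0,0, 5.5,0,0,0,0]'
```

```text
time_s: 23.85
position: [0.4739, -0.1498, 0.1347]
tool_rot: [[-0.984, -0.178, -0.002], [-0.178, 0.984, 0.001], [0.002, 0.001, -1.0]]
ft_force: [-0.0, -0.1, -0.7]
grip_width: 0.062
gripper_force: 44.1
time_s: 24.52
position: [0.477, -0.158, 0.1029]
tool_rot: [[-0.984, -0.179, -0.0], [-0.179, 0.984, 0.0], [0.0, 0.0, -1.0]]
ft_force: [-0.4, 0.5, -0.3]
grip_width: 0.062
gripper_force: 44.1
```

```bash
python3 -m crank '[5.5,-0.05,-0.05,0.5,0, 5.5,0,0,0.4,0, 5.5,0,0,0.2,0, 5.5,0,0,0.1,0, 5.5,0,0,0.1,0, 5.5,0,0,0.1,0, 5.5,0,0,0,0, 5.5,0,0,0,0]'
python3 -m crank '[5.5,0,0,0.05,0, 5.5,0,0,0.05,0, 5.5,0,0,0.03,0, 5.5,0,0,0,0, 5.5,0,0,0,0, 5.5,0,0,0,0, 5.5,0,0,0,0, 5.5,0,0,0,0]'
```

```text
time_s: 25.18
position: [0.4776, -0.1589, 0.0889]
tool_rot: [[-0.984, -0.179, 0.0], [-0.179, 0.984, -0.0], [-0.0, -0.0, -1.0]]
ft_force: [-0.6, -0.1, 0.2]
grip_width: 0.0626
gripper_force: 44.1
time_s: 25.85
position: [0.4776, -0.1589, 0.0875]
tool_rot: [[-0.984, -0.179, 0.0], [-0.179, 0.984, 0.0], [-0.0, -0.0, -1.0]]
ft_force: [0.3, -0.5, -0.3]
grip_width: 0.0624
gripper_force: 44.1
```

```bash
python3 -m crank '[5.5,0,0,0.05,0, 5.5,0,0,0.03,0, 5.5,0,0,0.03,0, 5.5,0,0,0,0, 5.5,0,0,0,0, 5.5,0,0,0,0, 5.5,0,0,0,0, 5.5,0,0,0,0]'
```

```text
time_s: 26.52
position: [0.4778, -0.159, 0.0869]
tool_rot: [[-0.984, -0.179, 0.001], [-0.179, 0.984, -0.0], [-0.001, -0.001, -1.0]]
ft_force: [-1.5, 0.8, 4.6]
grip_width: 0.0624
gripper_force: 44.6
```

Contact. Release, rise and look.

```bash
python3 -m crank '[6.4,0,0,0,0, 6.8,0,0,0,0, 7.4,0,0,0,0, 8.5,0,0,0,0, 8.5,0,0,0,0, 8.5,0,0,-1,0, 8.5,0,0,-2.5,0, 8.5,0,0,-3,0]' 20
python3 -m crank '[8.5,0,0,-3,0, 8.5,0,2,-1,0, 8.5,0,3.5,0,0, 8.5,0,3.5,0,0, 8.5,0,3.5,0,0, 8.5,0,3.5,0,0, 8.5,0,3.5,0,0, 8.5,0,0,0,0]'
python3 - <<'E'
from h import *
import cv2
s=cam("side")["color"][:,:,::-1];t=cam("top")["color"][:,:,::-1]
f=lambda i,x,y,w,h,k:cv2.resize(i[y:y+h,x:x+w],None,fx=k,fy=k,interpolation=cv2.INTER_CUBIC)
cv2.imwrite("pics/g5.png",np.vstack([f(s,310,210,130,100,3.5),f(t,330,200,130,70,3.5)]))
E
```

```text
time_s: 27.18
position: [0.4768, -0.1585, 0.1509]
tool_rot: [[-0.984, -0.179, -0.003], [-0.179, 0.984, 0.002], [0.003, 0.003, -1.0]]
ft_force: [0.2, -0.4, -0.1]
grip_width: 0.0851
gripper_force: 0.0
time_s: 27.85
position: [0.441, 0.0374, 0.1915]
tool_rot: [[-0.983, -0.183, -0.001], [-0.183, 0.983, 0.001], [0.001, 0.002, -1.0]]
ft_force: [-0.5, 0.6, 0.6]
grip_width: 0.0849
gripper_force: 0.0
```

View pics/g5.png

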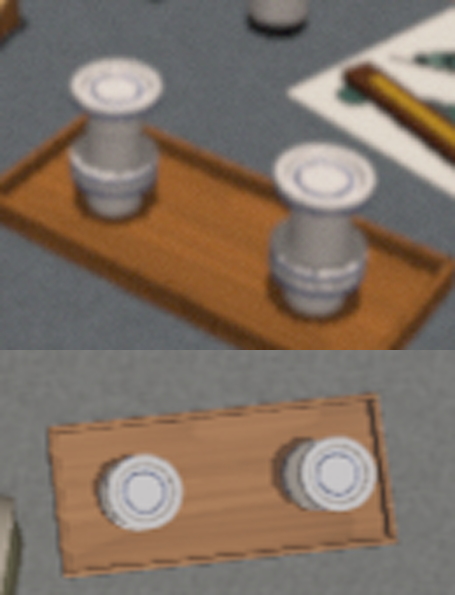

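The new stack at (115,135) in the crop matches the finished one at (320,230): straight, and the right way up and down.

```bash
python3 -c "
from rig import env
print(env.close_job())"
```

```text
the job is handed in; nothing more can be done
None
```

Both dishes are stacked on the lone dish, dish_a face down and dish_b face up on top; in the last picture the stack is straight and matches the finished one. I handed the job in at about 28 s, and it returned no verdict.

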